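Mask the machined bores of four castings before spraying

ROBOT

A 7-joint arm with a two-finger parallel gripper is mounted at the origin on a cart in front of the work surface, level with it; the furniture and walls round the work are solid. World frame = base frame: x ahead of the robot, y to its left, z up, the work surface at z = 0. Lengths are in m, angles in degrees, forces in N, time in s.
With the tool pointing down it reaches from about 0.425 to 0.95 m from the base axis. Payload 4.7 kg.
Tool frame: the origin (TCP) lies at the very end of the fingers, on their centre line; the grasp point (between the pads) lies 19 mm behind it; z points along the fingers, y is the direction in which the jaws open and shut (so a half turn about z gives the same grasp; the last joint's range is limited). The gripper opens to 85 mm and grips with 20 to 120 N. Pads are 22 mm wide; open, the fingers measure 114 mm over their backs; the gripper's body (76 mm by 85 mm) begins 54 mm behind the grasp point. The pads swing forward as they close: fully open they stand 13 mm farther back than shut.
Start: joints at [-70.296, 26.849, -2.785, 87.806, 1.381, 65.374, -4.715], TCP at [0.246, 0.629, 0.231] pointing down, gripper open.
Joint ranges: [-148.3, 148.3], [-19.14, 114.17], [-79.39, 73.82], [5.75, 140.21], [-59.74, 239.74], [12.07, 113.84], [-152.46, 152.46]. Speed limits (degrees/s): [147.25, 147.25, 180, 180, 180, 180, 180].

INTERFACE

Orientations are given as a 3x3 rotation matrix whose columns are the frame's x, y, z axes.
In Python, from workcell import telemetry, eyes, bot gives the robot as it stands.
- The arm moves only by the tool servo_tool, never from a script. Its argument "rows" is a list that holds one entry, the list of rows, each a list of 7 numbers: the shift along the tool's x, y, z in mm, then the turn, a rotation vector about the tool's x, y, z in degrees, then the opening, from 0 (shut) to 1 (fully open). In form: [[[tx, ty, tz, rx, ry, rz, jaw], ...]]. A call has exactly 5 rows; each row is the pose to reach, as a shift and turn from the pose commanded when the call began, along the tool's axes at that moment; what a row does not reach only later rows make up. A row lasts 1/12 s, in which the tool goes at most 41.7 mm and 7.16 degrees, less where a joint would pass 70% of its speed; a pose out of reach is approached as far as the arm can. A call with a gripper value outside its range is refused whole. The fingers move at their own pace and stop on an object; "newtons" is the grip in N (left out, the last holds). Time passes only in rows, so rows that repeat a pose let the fingers close, or fill a call up. It gives the time, the measured TCP pose, the force and the opening at its end, in the units of the state.
- telemetry.sense(): the state, without advancing time (a new reading comes with each control period).
- eyes.snapshot(name): name is "side" or "top"; returns a dict with "img" (420x560x3 uint8, blue, green, red), "range_z" (420x560 float32, m along the optical axis (not along the pixel's ray), 0 where there is no reading), "K" (3x3 intrinsics, pixels), "view" (4x4, takes a point from world to camera coordinates). Camera axes: x right, y down, z forward; pixel columns grow to the right and rows downward; lengths in m; the calibration is good to about 2 mm. A picture is of the moment at which its call begins.
- bot.finish_job(): hands the job in, once; it reports no verdict.
The state is a dict: "clock": time; "joints": joint angles; "joint_velocities": joint speeds; "joint_torque": joint torques, N m; "ee_pos": TCP position; "ee_rot": TCP orientation; "force": force on the tool from outside, world axes, zero at the start; "ft_torque": the same for the moment, N m; "grip_width": opening from 0.0 (shut) to 1.0 (fully open).
Only numpy, scipy, OpenCV 4.12 (cv2) and the standard library are available. Lean on these libraries where they do the work, as an engineer would, in place of code of your own. Each camera call takes 0.05 s, during which the arm holds its last target.

TASK

The four cast housings on the cardboard are about to be sprayed, so close the machined bore of each with the masking plug of its own size, pushed fully home until the plug's flange lies flat on the hub. Leave the housings standing where they are, and leave the one plug that is too big for any bore standing where it is on the bench.

Things in the scene. Friction and masses are not known exactly. Their poses are not given: they have to be found in the camera images.
- housing_oval: Dark cast bearing housing, loose, heavy (0.5 to 2.1 kg), on a 4 mm cardboard sheet, bore upward: oval flange plate (110 x 64 mm) with two bolt holes, 12 mm thick, with a round hub 50 mm across; the hub's bright flat top is 40 mm above the underside. Bore: 30 mm wide, upright, blind, 28 mm deep; takes plug_30. Origin: centre of the underside, on the bore's axis; z up.
- housing_square: Dark cast bearing housing, loose, heavy (0.5 to 2.1 kg), on a 4 mm cardboard sheet, bore upward: square flange plate (84 x 84 mm, rounded corners) with four bolt holes, 12 mm thick, with a round hub 58 mm across; the hub's bright flat top is 44 mm above the underside. Bore: 38 mm wide, upright, blind, 32 mm deep; takes plug_38. Origin: centre of the underside, on the bore's axis; z up.
- housing_triangle: Dark cast bearing housing, loose, heavy (0.5 to 2.1 kg), on a 4 mm cardboard sheet, bore upward: rounded triangular flange plate (about 116 mm across) with three bolt holes, 12 mm thick, with a round hub 66 mm across; the hub's bright flat top is 46 mm above the underside. Bore: 46 mm wide, upright, blind, 34 mm deep; takes plug_46. Origin: centre of the underside, on the bore's axis; z up.
- housing_round: Dark cast bearing housing, loose, heavy (0.5 to 2.1 kg), on a 4 mm cardboard sheet, bore upward: round flange plate (116 mm across) with four bolt holes, 12 mm thick, with a round hub 76 mm across; the hub's bright flat top is 50 mm above the underside. Bore: 54 mm wide, upright, blind, 38 mm deep; takes plug_54. Origin: centre of the underside, on the bore's axis; z up.
- plug_30: Off-white rigid plastic plug (14 to 91 g), loose, standing on its nose on the bench: tapered nose 14 mm wide at the bottom, 27 mm at the top, 20 mm long; flat round flange 40 mm wide, 20 to 24 mm above the nose's end; upright round grip stem 18 mm thick, from 24 to 50 mm. Fits the 30 mm bore; home when its flange lies on the hub's top. Origin: centre of the nose's end; z up along the stem.
- plug_38: Off-white rigid plastic plug (14 to 91 g), loose, standing on its nose on the bench: tapered nose 22 mm wide at the bottom, 35 mm at the top, 20 mm long; flat round flange 48 mm wide, 20 to 24 mm above the nose's end; upright round grip stem 18 mm thick, from 24 to 50 mm. Fits the 38 mm bore; home when its flange lies on the hub's top. Origin: centre of the nose's end; z up along the stem.
- plug_46: Off-white rigid plastic plug (14 to 91 g), loose, standing on its nose on the bench: tapered nose 30 mm wide at the bottom, 43 mm at the top, 20 mm long; flat round flange 56 mm wide, 20 to 24 mm above the nose's end; upright round grip stem 18 mm thick, from 24 to 50 mm. Fits the 46 mm bore; home when its flange lies on the hub's top. Origin: centre of the nose's end; z up along the stem.
- plug_54: Off-white rigid plastic plug (14 to 91 g), loose, standing on its nose on the bench: tapered nose 38 mm wide at the bottom, 51 mm at the top, 20 mm long; flat round flange 64 mm wide, 20 to 24 mm above the nose's end; upright round grip stem 18 mm thick, from 24 to 50 mm. Fits the 54 mm bore; home when its flange lies on the hub's top. Origin: centre of the nose's end; z up along the stem.
- plug_64: Off-white rigid plastic plug (14 to 91 g), loose, standing on its nose on the bench: tapered nose 48 mm wide at the bottom, 61 mm at the top, 20 mm long; flat round flange 74 mm wide, 20 to 24 mm above the nose's end; upright round grip stem 18 mm thick, from 24 to 50 mm. Too big for every bore. Origin: centre of the nose's end; z up along the stem.
Not all that is in view belongs to the job. Leave any purple look-alike of the plug_38 alone. What is shaped like the plug_30 but turquoise is not meant.

How it is judged (in metres and radians):
At the end, for the whole second after the job is handed in: The 30, 38, 46 and 54 mm plugs stand upright in the bores of their size, within 4 mm of centre, flange on the hub within 2.5 mm, released and at rest; every housing is flat and within 30 mm of its start; the 64 mm plug stands within 30 mm of its start (horizontal distance between plug_30 and housing_oval below 0.004 m and z of plug_30 in the frame of housing_oval between 0.0175 and 0.0225 m and angle between each of plug_30, plug_38, plug_46, plug_54's own z axis and vertical below 0.07 rad and angle between each of housing_oval, housing_square, housing_triangle, housing_round's own z axis and vertical below 0.05 rad and distance of each of housing_oval, housing_square, housing_triangle, housing_round, plug_64 from where it was at the start of the episode below 0.03 m and linear speed of each of plug_30, housing_oval, plug_38, housing_square, plug_46, housing_triangle, plug_54, housing_round below 0.01 m/s and horizontal distance between plug_38 and housing_square below 0.004 m and z of plug_38 in the frame of housing_square between 0.0215 and 0.0265 m and horizontal distance between plug_46 and housing_triangle below 0.004 m and z of plug_46 in the frame of housing_triangle between 0.0235 and 0.0285 m and horizontal distance between plug_54 and housing_round below 0.004 m and z of plug_54 in the frame of housing_round between 0.0275 and 0.0325 m and angle between plug_64's own z axis and vertical below 0.1 rad); the robot touches nothing.
It also fails if it takes over 96 s, if anything falls off the work surface, if the arm or the gripper's body presses on something with over 40 N, if the wrist force passes 120 N, or if a joint passes its speed limit or range.

## Working session

There is one attempt and no reset: what is moved stays moved. The work goes in short steps, Python scripts to look and compute and a tool call to move; the robot and the scene stay as the last step left them, time stands still between calls to the robot, and variables do not carry over. Pictures are saved under pics/ and viewed, and the job is handed in when it is done.

Besides the shell and the picture viewer there is one more tool, called after ">>>" as name(argument=value, ...) on one line, values as JSON. servo_tool: Moves the arm, as the interface text tells. Its arguments: {"type":"object","properties":{"rows":{"type":"array"},"newtons":{"type":"number"}},"required":["rows"]}

```bash
mkdir -p pics; ls
python3 - <<'E'
from workcell import telemetry, eyes, bot
import cv2, numpy as np
s=telemetry.sense(); print(s)
for n in("top","side"):
    d=eyes.snapshot(n); cv2.imwrite(f"pics/{n}0.png",d["img"]); np.savez(f"{n}0.npz",**d); print(n,d["K"].round(1).tolist(),d["view"].round(3).tolist())
E
```

```text
pics
{'clock': 0.0, 'joints': array([-70.29826777,  26.8990593 ,  -2.78541356,  87.87530438,
         1.38189485,  65.37218615,  -4.71426346]), 'joint_velocities': array([-0.04381503,  0.01744641,  0.02859581,  0.03867262, -0.02612457,
        0.03141103,  0.01269667]), 'joint_torque': array([-4.23886622e-04, -5.10293162e+01, -4.69487510e-02, -2.37714100e+01,
        1.06312978e-02,  7.46437989e-03, -1.30880770e-05]), 'ee_pos': array([0.24559744, 0.62810798, 0.23022915]), 'ee_rot': array([[-9.31354125e-01,  3.64114102e-01, -6.43411486e-04],
       [ 3.64114662e-01,  9.31352265e-01, -1.86335328e-03],
       [-7.92304606e-05, -1.96971732e-03, -9.99998057e-01]]), 'force': array([-0.34345475, -0.75874546, -0.68033101]), 'ft_torque': array([-0.00140664,  0.01913197, -0.0046513 ]), 'grip_width': 1.005187341819796}
top [[477.9, 0.0, 279.4], [0.0, 477.9, 212.5], [0.0, 0.0, 1.0]] [[-0.012, -1.0, 0.012, -0.002], [-0.986, 0.009, -0.166, 0.556], [0.166, -0.014, -0.986, 1.238], [0.0, 0.0, 0.0, 1.0]]
side [[518.8, 0.0, 279.3], [0.0, 518.8, 214.2], [0.0, 0.0, 1.0]] [[0.996, -0.086, -0.012, -0.566], [-0.078, -0.819, -0.569, 0.054], [0.039, 0.568, -0.822, 1.19], [0.0, 0.0, 0.0, 1.0]]
```

View pics/top0.png

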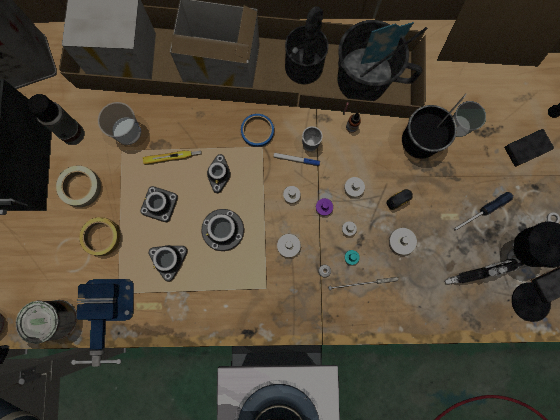

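View pics/side0.png

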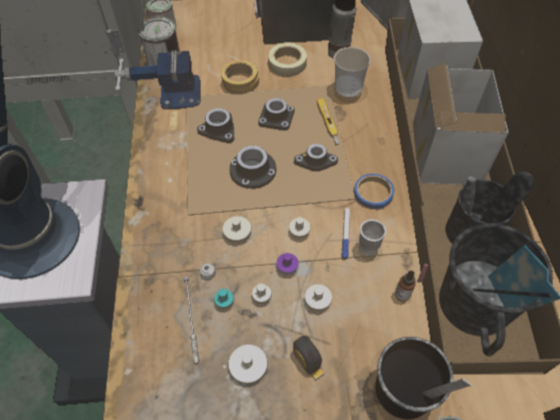

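```bash
cat > h.py <<'E'
import numpy as np, cv2
def world(d):
    K=d["K"];V=d["view"];z=d["range_z"];h,w=z.shape
    u,v=np.meshgrid(np.arange(w),np.arange(h))
    P=np.stack([(u-K[0,2])/K[0,0]*z,(v-K[1,2])/K[1,1]*z,z],-1)
    return (P-V[:3,3])@V[:3,:3]
def proj(d,p):
    c=d["view"][:3,:3]@np.asarray(p)+d["view"][:3,3]; q=d["K"]@c; return q[:2]/q[2]
E
python3 - <<'E'
from h import *
for n,c in(("top",(slice(140,290),slice(115,430))),("side",(slice(80,400),slice(180,370)))):
    d=dict(np.load(n+"0.npz")); cr=d["img"][c]; s=2.5 if n=="top" else 1.8
    cv2.imwrite(f"pics/{n}crop.png",cv2.resize(cr,None,fx=s,fy=s,interpolation=cv2.INTER_CUBIC))
d=dict(np.load("top0.npz")); W=world(d)
print("bench z",np.median(W[290:310,150:250,2]),np.median(W[215:225,370:390,2]), "card",np.median(W[270:285,210:255,2]))
for nm,(u,v) in dict(a=(291,195),b=(354,187),c=(349,229),d=(288,245),e=(403,241),pur=(324,207),tur=(352,258),small=(324,271)).items():
    R=20; w=W[v-R:v+R,u-R:u+R]; m=(w[...,2]>0.012)&(w[...,2]<.03)
    m2=w[...,2]>0.04
    f=lambda m:(w[m][:,:2].mean(0).round(4),m.sum(), (w[m][:,:2].max(0)-w[m][:,:2].min(0)).round(4),w[m][:,2].max().round(4)) if m.any() else None
    print(nm,f(m),f(m2),"bgr",d["img"][v-2:v+3,u-2:u+3].mean((0,1)).round())
E
```

```text
bench z -0.0005244544590722656 -0.0003530943685866703 card 0.0034096388876855436
a (array([ 0.6106, -0.0423]), np.int64(190), array([0.0456, 0.0471]), np.float64(0.0299)) (array([ 0.5921, -0.0387]), np.int64(42), array([0.2775, 0.0612]), np.float64(1.3127)) bgr [ 91.  97. 100.]
b (array([ 0.6305, -0.2162]), np.int64(266), array([0.0553, 0.0546]), np.float64(0.0297)) (array([ 0.5828, -0.1789]), np.int64(48), array([0.2955, 0.2364]), np.float64(1.3127)) bgr [83. 88. 90.]
c (array([ 0.5194, -0.1914]), np.int64(139), array([0.0732, 0.0729]), np.float64(0.0299)) (array([ 0.4785, -0.1534]), np.int64(52), array([0.1793, 0.215 ]), np.float64(1.3127)) bgr [92. 97. 99.]
d (array([ 0.4704, -0.0316]), np.int64(394), array([0.0607, 0.0625]), np.float64(0.0299)) (array([ 0.4528, -0.026 ]), np.int64(43), array([0.1356, 0.0505]), np.float64(1.3127)) bgr [127. 130. 131.]
e (array([ 0.4785, -0.3429]), np.int64(521), array([0.0718, 0.0723]), np.float64(0.0296)) (array([ 0.4646, -0.3055]), np.int64(48), array([0.1435, 0.3604]), np.float64(1.3127)) bgr [87. 91. 94.]
pur (array([ 0.574 , -0.1318]), np.int64(196), array([0.0798, 0.0737]), np.float64(0.0296)) (array([ 0.5399, -0.1097]), np.int64(46), array([0.2402, 0.1496]), np.float64(1.3127)) bgr [82. 32. 64.]
tur (array([ 0.4356, -0.2011]), np.int64(124), array([0.038 , 0.0384]), np.float64(0.0288)) (array([ 0.4191, -0.1618]), np.int64(48), array([0.1018, 0.2197]), np.float64(1.3127)) bgr [97. 99. 31.]
small (array([ 0.4014, -0.1277]), np.int64(104), array([0.0298, 0.0299]), np.float64(0.0262)) (array([0.3435, 0.0099]), np.int64(6), array([0., 0.]), np.float64(1.3127)) bgr [ 92.  99. 104.]
```

View pics/topcrop.png

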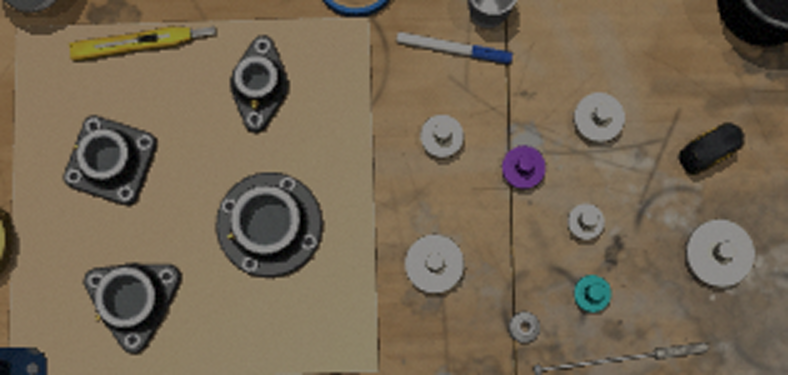

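View pics/sidecrop.png

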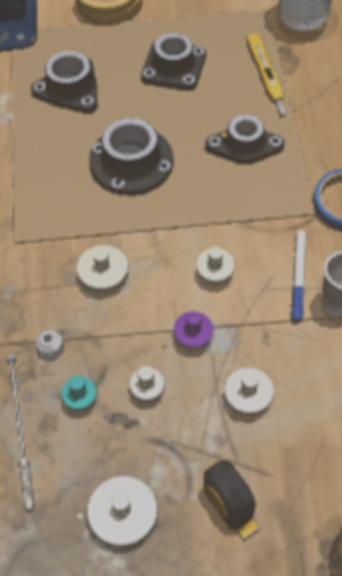

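```bash
cat >> h.py <<'E'
from scipy.optimize import least_squares
def atz(d,uv,z):
    K=d["K"];V=d["view"];R=V[:3,:3];C=-R.T@V[:3,3]
    r=np.c_[(uv[:,0]-K[0,2])/K[0,0],(uv[:,1]-K[1,2])/K[1,1],np.ones(len(uv))]@R
    return C+r*((z-C[2])/r[:,2])[:,None]
def circ(d,xy,z,rad,tol=.006,hi=None):
    """depth mask near height z around xy -> outer contour -> circle fit on plane z"""
    W=world(d); dist=np.hypot(W[...,0]-xy[0],W[...,1]-xy[1])
    m=(abs(W[...,2]-z)<tol)&(dist<rad+.02)
    m=m.astype(np.uint8)
    n,l,st,ce=cv2.connectedComponentsWithStats(m)
    if n<2: return None
    k=1+st[1:,4].argmax(); m=(l==k).astype(np.uint8)
    cs,_=cv2.findContours(m,cv2.RETR_EXTERNAL,cv2.CHAIN_APPROX_NONE)
    c=cv2.convexHull(max(cs,key=len))[:,0].astype(float)
    P=atz(d,c,z)[:,:2]
    r=least_squares(lambda p:np.hypot(P[:,0]-p[0],P[:,1]-p[1])-p[2],[*P.mean(0),rad],loss="soft_l1",f_scale=.001)
    return r.x
E
cat > m.py <<'E'
from h import *
import sys
P=dict(p38=((.6106,-.0423),24),p46=((.6305,-.2162),28),p30=((.5194,-.1914),20),p54=((.4704,-.0316),32),p64=((.4785,-.3429),37))
D={n:dict(np.load(n+"0.npz")) for n in("top","side")}
for k,(xy,r) in P.items():
    for n in D: print(k,n,(circ(D[n],xy,.024,r/1000)*1000).round(1))
W=world(D["top"])
for k,(u,v),h,r in(("oval",(218,172),44,25),("sq",(156,202),48,29),("tri",(166,259),50,33),("rnd",(222,228),54,38)):
    w=W[v-22:v+22,u-22:u+22]; m=abs(w[...,2]-h/1000)<.004; xy=np.median(w[m][:,:2],0)
    for n in D: 
        q=circ(D[n],xy,h/1000,r/1000); print(k,n,(q*1000).round(1), proj(D[n],[*q[:2],h/1000]).round(1))
E
python3 m.py
```

```text
p38 top [611.5 -42.5  23.5]
p38 side [609.5 -44.7  23.8]
p46 top [ 631.2 -216.7   27.7]
p46 side [ 629.3 -219.1   27.9]
p30 top [ 515.2 -197.5   19.7]
p30 side [ 513.  -200.3   19.8]
p54 top [470.6 -31.8  31.6]
p54 side [468.5 -34.2  31.9]
p64 top [ 479.  -342.9   36.6]
p64 side [ 477.1 -345.4   36.8]
oval top [674.7 160.4  24.7] [217.1 170.4]
oval side [672.6 155.8  26.3] [316.2 152.2]
sq top [589.2 323.2  28.8] [155.9 201.5]
sq side [587.5 319.1  30. ] [276.  106.6]
tri top [436.2 294.5  32.7] [164.9 258.4]
tri side [433.7 290.1  34. ] [217.2 118.2]
rnd top [516.2 147.9  37.6] [220.8 227.5]
rnd side [514.7 143.1  39. ] [251.9 158.2]
```

>>> servo_tool(rows=[[[-36,-18,0,0,0,-4.3,0.5],[-72,-36,0,0,0,-8.6,0.5],[-107,-54,0,0,0,-12.8,0.5],[-143,-72,0,0,0,-17.1,0.5],[-179,-90,0,0,0,-21.4,0.5]]], newtons=40)

```text
clock: 0.52
ee_pos: [0.3805, 0.4779, 0.2309]
ee_rot: [[-1.0, -0.005, -0.0], [-0.005, 1.0, -0.001], [0.0, -0.001, -1.0]]
force: [0.9, 0.3, -0.1]
grip_width: 0.496
```

>>> servo_tool(rows=[[[-9,-40,15,0,0,0,0.5],[-18,-80,30,0,0,0,0.5],[-27,-120,45,0,0,0,0.5],[-36,-160,55,0,0,0,0.5],[-45,-199,60,0,0,0,0.5]]])

```text
clock: 0.93
ee_pos: [0.4229, 0.2832, 0.1704]
ee_rot: [[-1.0, -0.001, -0.002], [-0.001, 1.0, -0.001], [0.002, -0.001, -1.0]]
force: [0.6, -0.1, -0.3]
grip_width: 0.499
```

>>> servo_tool(rows=[[[-9,-40,0,0,0,0,0.5],[-18,-80,0,0,0,0,0.5],[-27,-120,0,0,0,0,0.5],[-36,-160,0,0,0,0,0.5],[-43,-199,0,0,0,0,0.5]]])

```text
clock: 1.35
ee_pos: [0.4669, 0.0844, 0.172]
ee_rot: [[-1.0, -0.0, 0.0], [-0.0, 1.0, 0.0], [-0.0, 0.0, -1.0]]
force: [0.8, 0.3, 1.0]
grip_width: 0.503
```

>>> servo_tool(rows=[[[0,-39,0,0,0,0,0.5],[0,-77,15,0,0,0,0.5],[0,-112,40,0,0,0,0.5],[0,-112,70,0,0,0,0.5],[0,-112,70,0,0,0,0.5]]])

```text
clock: 1.77
ee_pos: [0.4628, -0.0277, 0.0979]
ee_rot: [[-1.0, 0.004, -0.01], [0.004, 1.0, -0.001], [0.01, -0.001, -1.0]]
force: [-1.4, 1.2, -1.2]
grip_width: 0.5
```

```bash
cat > look.py <<'E'
from workcell import telemetry, eyes
from h import *
import sys
t=sys.argv[1]
for n in("top","side"):
    d=eyes.snapshot(n); np.savez(f"{n}_{t}.npz",**d)
    s=telemetry.sense()
    p=proj(d,s["ee_pos"]); print(n,p.round())
    u,v=[int(min(max(a,60),b-60)) for a,b in zip(p,(560,420))]
    c=d["img"][v-60:v+60,u-60:u+60].copy(); c=cv2.resize(c,(480,480),interpolation=cv2.INTER_CUBIC)
    globals()[n]=c
cv2.imwrite(f"pics/{t}.png",np.hstack([top,side])[:, :])
i=cv2.imread(f"pics/{t}.png"); cv2.imwrite(f"pics/{t}.png",cv2.resize(i,(800,400)))
print(s["ee_pos"].round(4),s["ee_rot"].round(3).tolist(),s["force"].round(1),s["grip_width"])
E
python3 look.py a1
```

```text
top [287. 245.]
side [232. 205.]
[ 0.4663 -0.0249  0.1016] [[-1.0, -0.001, -0.003], [-0.001, 1.0, 0.0], [0.003, 0.0, -1.0]] [0.  0.9 0.5] 0.49654099771303845
```

View pics/a1.png

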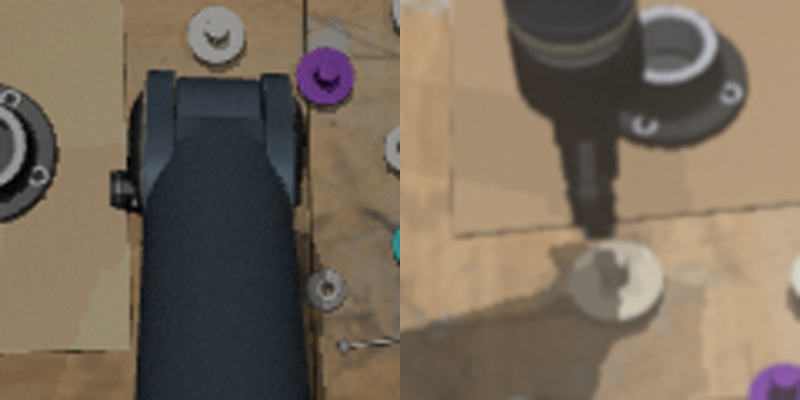

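>>> servo_tool(rows=[[[-3,-8,15,0,0,0,0.5],[-3,-8,30,0,0,0,0.5],[-3,-8,30,0,0,0,0.5],[-3,-8,30,0,0,0,0.5],[-3,-8,30,0,0,0,0.5]]])

```text
clock: 2.28
ee_pos: [0.4711, -0.0322, 0.0734]
ee_rot: [[-1.0, -0.003, 0.002], [-0.003, 1.0, 0.001], [-0.002, 0.001, -1.0]]
force: [0.0, -0.2, -0.5]
grip_width: 0.5
```

```bash
python3 look.py a2
```

```text
top [289. 243.]
side [236. 215.]
[ 0.4709 -0.0326  0.0733] [[-1.0, -0.002, 0.002], [-0.002, 1.0, 0.0], [-0.002, 0.0, -1.0]] [ 0.1 -0.5 -0.3] 0.49572861244849353
```

View pics/a2.png

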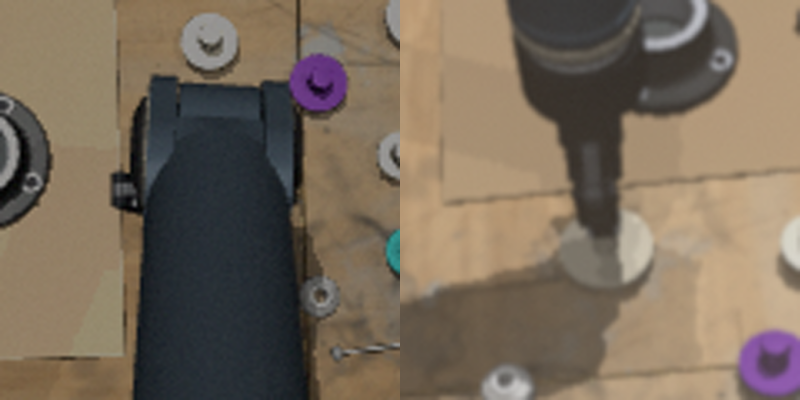

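>>> servo_tool(rows=[[[1.5,0,20,0,0,0,0.5],[1.5,0,38,0,0,0,0.5],[1.5,0,45,0,0,0,0.5],[1.5,0,45,0,0,0,0.5],[1.5,0,45,0,0,0,0.1]]])

```text
clock: 2.8
ee_pos: [0.4688, -0.0333, 0.0274]
ee_rot: [[-1.0, -0.001, 0.0], [-0.001, 1.0, 0.0], [-0.0, 0.0, -1.0]]
force: [-0.0, 0.4, -0.1]
grip_width: 0.375
```

>>> servo_tool(rows=[[[0,0,0,0,0,0,0],[0,0,0,0,0,0,0],[0,0,0,0,0,0,0],[0,0,0,0,0,0,0],[0,0,0,0,0,0,0]]])

```text
clock: 3.22
ee_pos: [0.4694, -0.0333, 0.028]
ee_rot: [[-1.0, -0.001, 0.002], [-0.001, 1.0, 0.0], [-0.002, 0.0, -1.0]]
force: [-1.1, 0.7, 5.9]
grip_width: 0.197
```

>>> servo_tool(rows=[[[0,0,0,0,0,0,0],[0,0,-10,0,0,0,0],[0,0,-30,0,0,0,0],[0,0,-60,0,0,0,0],[0,0,-60,0,0,0,0]]])

```text
clock: 3.63
ee_pos: [0.4716, -0.0336, 0.0916]
ee_rot: [[-1.0, -0.0, 0.009], [-0.0, 1.0, 0.0], [-0.009, 0.0, -1.0]]
force: [1.1, 0.1, 0.4]
grip_width: 0.193
```

```bash
python3 look.py a3
```

```text
top [290. 243.]
side [235. 211.]
[ 0.4692 -0.0333  0.0884] [[-1.0, -0.001, 0.003], [-0.001, 1.0, 0.0], [-0.003, 0.0, -1.0]] [ 0.4 -0.2 -1.7] 0.19609388687707782
```

View pics/a3.png

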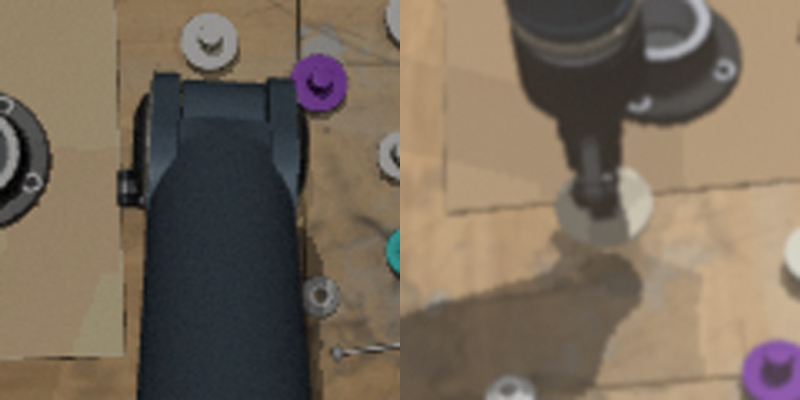

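Run:
```python
from h import *
d=dict(np.load("side_a3.npz")); print(circ(d,(.4692,-.0333),.0847,.032)*1000)
W=world(d); m=(np.hypot(W[...,0]-.469,W[...,1]+.033)<.03)&(W[...,2]>.07)&(W[...,2]<.1)&(d["img"].min(-1)>60); print(np.median(W[m][:,2]),m.sum())
```

```text
[469.58596992 -33.99002598  32.1600633 ]
0.08595799650286977 311
```

>>> servo_tool(rows=[[[-8,35,-25,0,0,0,0],[-16,72,-25,0,0,0,0],[-26,110,-25,0,0,0,0],[-36,146,-25,0,0,0,0],[-46,180,-25,0,0,0,0]]])

```text
clock: 4.15
ee_pos: [0.5136, 0.1487, 0.1112]
ee_rot: [[-1.0, -0.002, -0.002], [-0.002, 1.0, -0.0], [0.002, -0.0, -1.0]]
force: [-0.3, -0.6, -0.6]
grip_width: 0.197
```

>>> servo_tool(rows=[[[0,0,0,0,0,0,0],[0,0,0,0,0,0,0],[0,0,0,0,0,0,0],[0,0,0,0,0,0,0],[0,0,0,0,0,0,0]]])

```text
clock: 4.57
ee_pos: [0.5139, 0.1449, 0.1116]
ee_rot: [[-1.0, 0.002, -0.001], [0.002, 1.0, -0.001], [0.001, -0.001, -1.0]]
force: [0.4, -1.1, 0.4]
grip_width: 0.196
```

```bash
python3 look.py a4
python3 - <<'E'
from h import *
d=dict(np.load("side_a4.npz")); print(circ(d,(.515,.146),.110,.032)*1000)
E
```

```text
top [219. 225.]
side [250. 141.]
[0.5142 0.1454 0.1119] [[-1.0, 0.001, -0.0], [0.001, 1.0, -0.0], [0.0, -0.0, -1.0]] [ 0.1  1.  -0.1] 0.19378241285494183
[512.81466302 141.40442626  31.81535039]
```

View pics/a4.png

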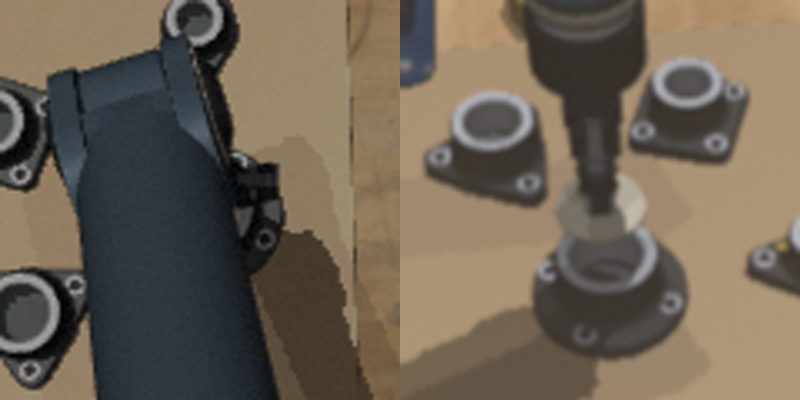

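>>> servo_tool(rows=[[[-2,2,5,0,0,0,0],[-2,2,18,0,0,0,0],[-2,2,30,0,0,0,0],[-2,2,38,0,0,0,0],[-2,2,43,0,0,0,0]]])

```text
clock: 5.08
ee_pos: [0.5158, 0.1484, 0.0678]
ee_rot: [[-1.0, -0.0, -0.002], [-0.0, 1.0, -0.0], [0.002, -0.0, -1.0]]
force: [0.4, 0.3, -0.4]
grip_width: 0.195
```

>>> servo_tool(rows=[[[0,0,2,0,0,0,0],[0,0,4,0,0,0,0],[0,0,6,0,0,0,0],[0,0,7,0,0,0,0],[0,0,7,0,0,0,0]]])

```text
clock: 5.5
ee_pos: [0.5165, 0.1486, 0.0622]
ee_rot: [[-1.0, -0.001, 0.0], [-0.001, 1.0, 0.0], [-0.0, 0.0, -1.0]]
force: [-0.2, -1.4, -0.3]
grip_width: 0.193
```

>>> servo_tool(rows=[[[0,0,1,0,0,0,0],[0,0,2,0,0,0,0],[0,0,3,0,0,0,0],[0,0,3,0,0,0,0],[0,0,3,0,0,0,0]]])

```text
clock: 5.92
ee_pos: [0.5165, 0.1486, 0.0619]
ee_rot: [[-1.0, -0.0, 0.0], [-0.0, 1.0, 0.001], [-0.0, 0.001, -1.0]]
force: [-6.6, -1.7, 21.4]
grip_width: 0.193
```

>>> servo_tool(rows=[[[0,0,-2,0,0,0,0.5],[0,0,-3,0,0,0,0.5],[0,0,-3,0,0,0,0.5],[0,0,-3,0,0,0,0.5],[0,0,-3,0,0,0,0.5]]])

```text
clock: 6.33
ee_pos: [0.5162, 0.1487, 0.0617]
ee_rot: [[-1.0, -0.001, -0.0], [-0.001, 1.0, -0.0], [0.0, -0.0, -1.0]]
force: [-0.8, -0.4, -0.3]
grip_width: 0.5
```

>>> servo_tool(rows=[[[0,0,-20,0,0,0,0.5],[0,0,-45,0,0,0,0.5],[0,0,-60,0,0,0,0.5],[0,-35,-60,0,0,0,0.5],[-5,-75,-60,0,0,0,0.5]]])

```text
clock: 6.75
ee_pos: [0.5215, 0.0766, 0.1229]
ee_rot: [[-1.0, -0.008, 0.002], [-0.008, 1.0, 0.002], [-0.002, 0.002, -1.0]]
force: [0.7, -1.0, -0.5]
grip_width: 0.498
```

```bash
python3 look.py b1
python3 - <<'E'
from h import *
for n in("top","side"):
  d=dict(np.load(n+"_b1.npz")); print(n,(circ(d,(.516,.147),.058,.032,.003)*1000).round(1))
  u,v=proj(d,[.516,.147,.06]).astype(int); cv2.imwrite(f"pics/b1{n}.png",cv2.resize(d["img"][v-40:v+40,u-40:u+40],(400,400)))
cv2.imwrite("pics/b1x.png",np.hstack([cv2.imread(f"pics/b1{n}.png") for n in("top","side")]))
E
```

```text
top [251. 221.]
side [255. 164.]
[0.522  0.0662 0.1222] [[-1.0, 0.01, 0.0], [0.01, 1.0, -0.004], [-0.001, -0.004, -1.0]] [-0.3  0.2 -0.9] 0.4991838165747472
top [515.  155.7  28.7]
side [515.2 144.3  35.8]
```

View pics/b1x.png

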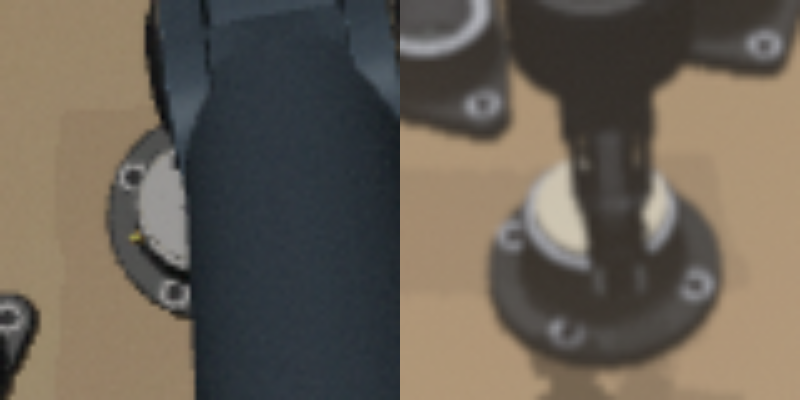

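>>> servo_tool(rows=[[[-24,-30,0,0,0,0,0.5],[-48,-60,0,0,0,0,0.5],[-72,-90,15,0,0,0,0.5],[-88,-110,35,0,0,0,0.5],[-88,-110,55,0,0,0,0.5]]])

```text
clock: 7.27
ee_pos: [0.6132, -0.0431, 0.0667]
ee_rot: [[-1.0, 0.007, 0.005], [0.007, 1.0, -0.004], [-0.005, -0.004, -1.0]]
force: [0.4, -0.3, -0.5]
grip_width: 0.498
```

>>> servo_tool(rows=[[[0,0,0,0,0,0,0.5],[0,0,0,0,0,0,0.5],[0,0,0,0,0,0,0.5],[0,0,0,0,0,0,0.5],[0,0,0,0,0,0,0.5]]])

```text
clock: 7.68
ee_pos: [0.61, -0.0351, 0.0684]
ee_rot: [[-1.0, -0.002, 0.002], [-0.002, 1.0, 0.001], [-0.002, 0.001, -1.0]]
force: [-0.0, -0.4, -0.7]
grip_width: 0.498
```

```bash
python3 look.py b2
python3 - <<'E'
from h import *
for n in("top","side"):
  d=dict(np.load(n+"_b2.npz")); print(n,(circ(d,(.516,.147),.058,.032,.0025)*1000).round(1),(circ(d,(.610,-.043),.024,.024)*1000).round(1))
  W=world(d); m=np.hypot(W[...,0]-.516,W[...,1]-.148); m=(m<.026)&(m>.014); print(np.median(W[m][:,2]))
E
```

```text
top [289. 191.]
side [299. 212.]
[ 0.6099 -0.0355  0.0681] [[-1.0, -0.002, 0.002], [-0.002, 1.0, 0.0], [-0.002, 0.0, -1.0]] [-0.4 -0.5  0.4] 0.49896990174050265Traceback (most recent call last):
  File "<stdin>", line 3, in <module>
TypeError: unsupported operand type(s) for *: 'NoneType' and 'int'
```

View pics/b2.png

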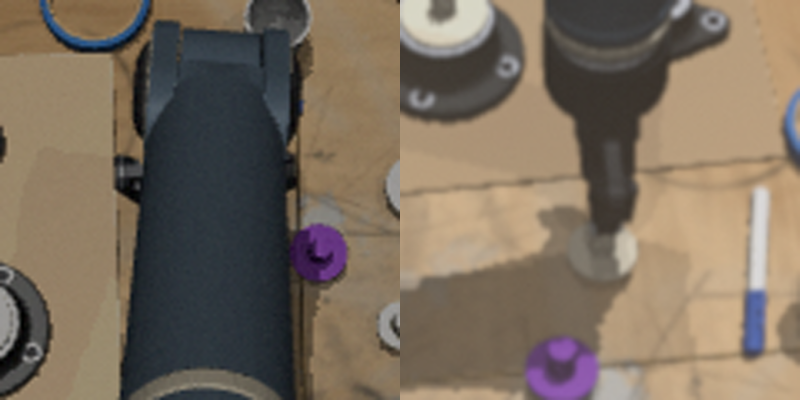

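>>> servo_tool(rows=[[[0,-8.5,2,0,0,0,0.5],[0,-8.5,15,0,0,0,0.5],[0,-8.5,30,0,0,0,0.5],[0,-8.5,40,0,0,0,0.5],[0,-8.5,40,0,0,0,0.4]]])

```text
clock: 8.2
ee_pos: [0.6072, -0.045, 0.024]
ee_rot: [[-1.0, -0.0, -0.006], [-0.0, 1.0, 0.0], [0.006, 0.0, -1.0]]
force: [-0.8, -0.0, -0.4]
grip_width: 0.405
```

>>> servo_tool(rows=[[[0,0,0,0,0,0,0],[0,0,0,0,0,0,0],[0,0,0,0,0,0,0],[0,0,0,0,0,0,0],[0,0,0,0,0,0,0]]])

```text
clock: 8.62
ee_pos: [0.6098, -0.0447, 0.0275]
ee_rot: [[-1.0, -0.001, 0.001], [-0.001, 1.0, 0.0], [-0.001, 0.0, -1.0]]
force: [-0.4, -0.2, -1.0]
grip_width: 0.197
```

>>> servo_tool(rows=[[[0,0,-10,0,0,0,0],[0,0,-40,0,0,0,0],[0,10,-70,0,0,0,0],[2,40,-85,0,0,0,0],[4,78,-90,0,0,0,0]]])

```text
clock: 9.03
ee_pos: [0.608, 0.03, 0.1217]
ee_rot: [[-1.0, 0.007, 0.008], [0.006, 1.0, -0.001], [-0.008, -0.001, -1.0]]
force: [0.9, -0.1, -0.6]
grip_width: 0.191
```

>>> servo_tool(rows=[[[2,40,0,0,0,0,0],[4,80,0,0,0,0,0],[6,120,0,0,0,0,0],[8,160,0,0,0,0,0],[10,198,0,0,0,0,0]]])

```text
clock: 9.45
ee_pos: [0.595, 0.2337, 0.1183]
ee_rot: [[-1.0, -0.001, 0.001], [-0.001, 1.0, 0.001], [-0.001, 0.001, -1.0]]
force: [0.8, -0.0, -0.2]
grip_width: 0.194
```

>>> servo_tool(rows=[[[3,35,0,0,0,0,0],[6,70,0,0,0,0,0],[6,92,0,0,0,0,0],[6,92,8,0,0,0,0],[6,92,8,0,0,0,0]]])

```text
clock: 9.87
ee_pos: [0.5878, 0.325, 0.1085]
ee_rot: [[-1.0, -0.004, -0.001], [-0.004, 1.0, -0.0], [0.001, -0.0, -1.0]]
force: [-0.8, -0.7, -1.0]
grip_width: 0.192
```

>>> servo_tool(rows=[[[0,0,0,0,0,0,0],[0,0,0,0,0,0,0],[0,0,0,0,0,0,0],[0,0,0,0,0,0,0],[0,0,0,0,0,0,0]]])

```text
clock: 10.28
ee_pos: [0.5897, 0.3224, 0.1094]
ee_rot: [[-1.0, 0.001, 0.0], [0.001, 1.0, 0.0], [-0.0, 0.0, -1.0]]
force: [0.3, 0.3, -0.4]
grip_width: 0.195
```

```bash
python3 look.py b3
python3 - <<'E'
from h import *
from workcell import telemetry
p=telemetry.sense()["ee_pos"]
for n in("top","side"):
  d=dict(np.load(n+"_b3.npz"));W=world(d); m=np.hypot(W[...,0]-.516,W[...,1]-.148); m=(m<.026)&(m>.014); print(n,np.median(W[m][:,2]),circ(d,(.516,.148),.058,.032,.0025))
print(circ(d,p[:2],p[2]-.0035,.024)*1000)
E
```

```text
top [150. 197.]
side [276.  88.]
[0.5895 0.3227 0.1093] [[-1.0, 0.0, 0.0], [0.0, 1.0, 0.0], [-0.0, 0.0, -1.0]] [ 0.4  0.4 -0.2] 0.19984539262569578
top 0.0577929921022396 [0.51555488 0.14702239 0.03468925]
side 0.05825354278006969 [0.51492812 0.14383071 0.03514213]
[589.54913799 322.0932642   24.18083598]
```

View pics/b3.png

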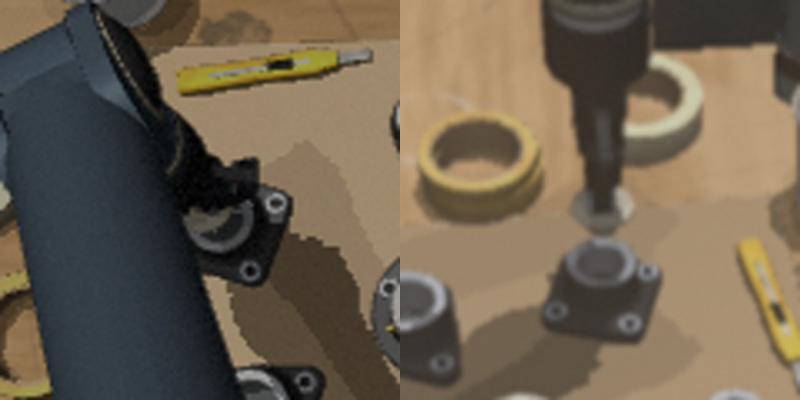

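>>> servo_tool(rows=[[[0,0.8,10,0,0,0,0],[0,0.8,22,0,0,0,0],[0,0.8,33,0,0,0,0],[0,0.8,42,0,0,0,0],[0,0.8,48,0,0,0,0]]])

```text
clock: 10.8
ee_pos: [0.5881, 0.3235, 0.0585]
ee_rot: [[-1.0, -0.001, -0.003], [-0.001, 1.0, -0.002], [0.003, -0.002, -1.0]]
force: [0.1, 0.9, -0.8]
grip_width: 0.201
```

>>> servo_tool(rows=[[[0,0,2,0,0,0,0],[0,0,4,0,0,0,0],[0,0,6,0,0,0,0],[0,0,8,0,0,0,0],[0,0,8,0,0,0,0]]])

```text
clock: 11.22
ee_pos: [0.5895, 0.3242, 0.0545]
ee_rot: [[-1.0, -0.001, 0.0], [-0.001, 1.0, 0.0], [-0.0, 0.0, -1.0]]
force: [-2.0, -1.1, 5.3]
grip_width: 0.194
```

>>> servo_tool(rows=[[[0,0,1,0,0,0,0],[0,0,2,0,0,0,0],[0,0,2,0,0,0,0],[0,0,2,0,0,0,0],[0,0,2,0,0,0,0]]])

```text
clock: 11.63
ee_pos: [0.5895, 0.3243, 0.0544]
ee_rot: [[-1.0, -0.001, 0.001], [-0.001, 1.0, 0.001], [-0.001, 0.001, -1.0]]
force: [-6.0, -2.5, 14.8]
grip_width: 0.194
```

>>> servo_tool(rows=[[[0,0,-2,0,0,0,0],[0,0,-2,0,0,0,0.4],[0,0,-2,0,0,0,0.4],[0,0,-2,0,0,0,0.4],[0,0,-2,0,0,0,0.4]]])

```text
clock: 12.05
ee_pos: [0.5892, 0.3241, 0.0527]
ee_rot: [[-1.0, -0.001, -0.0], [-0.001, 1.0, -0.0], [0.0, -0.0, -1.0]]
force: [0.1, -0.7, 0.1]
grip_width: 0.399
```

>>> servo_tool(rows=[[[0,0,-20,0,0,0,0.5],[0,0,-45,0,0,0,0.5],[0,0,-75,0,0,0,0.5],[0,-35,-75,0,0,0,0.5],[-2,-75,-75,0,0,0,0.5]]])

```text
clock: 12.47
ee_pos: [0.5916, 0.2534, 0.13]
ee_rot: [[-1.0, -0.008, 0.004], [-0.008, 1.0, 0.005], [-0.004, 0.005, -1.0]]
force: [0.6, 0.1, -0.4]
grip_width: 0.499
```

>>> servo_tool(rows=[[[-4,-40,0,0,0,0,0.5],[-8,-80,0,0,0,0,0.5],[-12,-120,0,0,0,0,0.5],[-16,-160,0,0,0,0,0.5],[-20,-200,0,0,0,0,0.5]]])

```text
clock: 12.88
ee_pos: [0.6113, 0.0472, 0.1279]
ee_rot: [[-1.0, -0.001, 0.0], [-0.001, 1.0, 0.0], [-0.0, 0.0, -1.0]]
force: [0.2, 0.1, -0.4]
grip_width: 0.5
```

>>> servo_tool(rows=[[[-4,-40,0,0,0,0,0.5],[-8,-80,0,0,0,0,0.5],[-12,-120,0,0,0,0,0.5],[-16,-160,0,0,0,0,0.5],[-20,-200,0,0,0,0,0.5]]])

```text
clock: 13.3
ee_pos: [0.6315, -0.1529, 0.1278]
ee_rot: [[-1.0, -0.001, -0.0], [-0.001, 1.0, 0.0], [0.0, 0.0, -1.0]]
force: [-0.0, -0.5, -0.3]
grip_width: 0.5
```

>>> servo_tool(rows=[[[0,-30,5,0,0,0,0.5],[0,-60,20,0,0,0,0.5],[0,-70,45,0,0,0,0.5],[0,-70,55,0,0,0,0.5],[0,-70,55,0,0,0,0.5]]])

```text
clock: 13.72
ee_pos: [0.6293, -0.2203, 0.0696]
ee_rot: [[-1.0, 0.0, -0.006], [0.0, 1.0, 0.002], [0.006, 0.002, -1.0]]
force: [-0.0, 0.3, -0.0]
grip_width: 0.5
```

>>> servo_tool(rows=[[[0,0,0,0,0,0,0.5],[0,0,0,0,0,0,0.5],[0,0,0,0,0,0,0.5],[0,0,0,0,0,0,0.5],[0,0,0,0,0,0,0.5]]])

```text
clock: 14.13
ee_pos: [0.6323, -0.2202, 0.074]
ee_rot: [[-1.0, -0.002, 0.002], [-0.002, 1.0, -0.0], [-0.002, -0.0, -1.0]]
force: [-0.3, 0.0, -0.1]
grip_width: 0.499
```

```bash
python3 look.py c1
python3 - <<'E'
from h import *
for n in("top","side"):
  d=dict(np.load(n+"_c1.npz"))
  for xy,z,r in(((.516,.148),.058,.032),((.589,.323),.052,.024)):
    W=world(d); m=np.hypot(W[...,0]-xy[0],W[...,1]-xy[1]); m=(m<r-.006)&(m>.014); print(n,np.median(W[m][:,2]),circ(d,xy,z,r,.0025))
E
```

```text
top [359. 182.]
side [321. 286.]
[ 0.632  -0.2206  0.0736] [[-1.0, -0.001, 0.001], [-0.001, 1.0, -0.0], [-0.001, -0.0, -1.0]] [ 0.3  0.8 -0.8] 0.5012222866049274
top 0.05793746176181739 [0.5169329  0.14805133 0.03467537]
top 0.05165432364711767 [0.58985688 0.32259967 0.02659388]
side 0.05740797361617124 [0.50760387 0.13804473 0.02894298]
side 0.05277876510555935 [0.59855423 0.32057041 0.01758931]
```

View pics/c1.png

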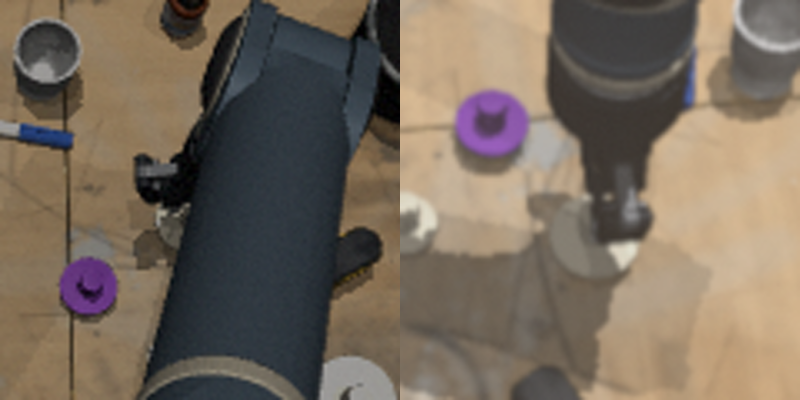

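>>> servo_tool(rows=[[[1.8,2.5,3,0,0,0,0.5],[1.8,2.5,18,0,0,0,0.5],[1.8,2.5,33,0,0,0,0.5],[1.8,2.5,43,0,0,0,0.5],[1.8,2.5,45.5,0,0,0,0.4]]])

```text
clock: 14.65
ee_pos: [0.6283, -0.2178, 0.0253]
ee_rot: [[-1.0, -0.001, -0.004], [-0.001, 1.0, 0.001], [0.004, 0.001, -1.0]]
force: [-0.3, 0.2, -0.1]
grip_width: 0.401
```

>>> servo_tool(rows=[[[0,0,0,0,0,0,0],[0,0,0,0,0,0,0],[0,0,0,0,0,0,0],[0,0,0,0,0,0,0],[0,0,0,0,0,0,0]]])

```text
clock: 15.07
ee_pos: [0.6302, -0.2186, 0.0281]
ee_rot: [[-1.0, -0.001, 0.001], [-0.001, 1.0, -0.0], [-0.001, -0.0, -1.0]]
force: [0.2, -0.7, 0.3]
grip_width: 0.194
```

>>> servo_tool(rows=[[[0,0,-10,0,0,0,0],[0,0,-40,0,0,0,0],[3,8,-75,0,0,0,0],[13,35,-100,0,0,0,0],[27,72,-107,0,0,0,0]]])

```text
clock: 15.48
ee_pos: [0.6059, -0.1507, 0.1405]
ee_rot: [[-1.0, 0.006, 0.011], [0.006, 1.0, -0.004], [-0.011, -0.004, -1.0]]
force: [1.2, 0.5, 0.3]
grip_width: 0.192
```

>>> servo_tool(rows=[[[14,37,0,0,0,0,0],[28,75,0,0,0,0,0],[42,112,0,0,0,0,0],[56,150,0,0,0,0,0],[70,187,0,0,0,0,0]]])

```text
clock: 15.9
ee_pos: [0.532, 0.0423, 0.1357]
ee_rot: [[-1.0, -0.001, 0.002], [-0.001, 1.0, 0.001], [-0.002, 0.001, -1.0]]
force: [0.3, 0.7, -0.2]
grip_width: 0.196
```

>>> servo_tool(rows=[[[14,37,0,0,0,0,0],[28,75,0,0,0,0,0],[42,112,0,0,0,0,0],[56,150,0,0,0,0,0],[70,187,0,0,0,0,0]]])

```text
clock: 16.32
ee_pos: [0.4618, 0.2293, 0.1358]
ee_rot: [[-1.0, -0.001, 0.002], [-0.001, 1.0, 0.001], [-0.002, 0.001, -1.0]]
force: [1.2, -1.0, -0.9]
grip_width: 0.193
```

>>> servo_tool(rows=[[[12,32,0,0,0,0,0],[24,60,5,0,0,0,0],[27,67,15,0,0,0,0],[27,67,20,0,0,0,0],[27,67,20,0,0,0,0]]])

```text
clock: 16.73
ee_pos: [0.435, 0.2933, 0.1138]
ee_rot: [[-1.0, -0.001, -0.001], [-0.001, 1.0, -0.002], [0.001, -0.002, -1.0]]
force: [0.1, -0.5, -0.7]
grip_width: 0.194
```

>>> servo_tool(rows=[[[0,0,0,0,0,0,0],[0,0,0,0,0,0,0],[0,0,0,0,0,0,0],[0,0,0,0,0,0,0],[0,0,0,0,0,0,0]]])

```text
clock: 17.15
ee_pos: [0.436, 0.2938, 0.1148]
ee_rot: [[-1.0, 0.001, 0.0], [0.001, 1.0, 0.0], [-0.0, 0.0, -1.0]]
force: [-0.1, -1.0, -0.1]
grip_width: 0.197
```

```bash
python3 look.py c2
python3 - <<'E'
from h import *
from workcell import telemetry
p=telemetry.sense()["ee_pos"]
d=dict(np.load("side_c2.npz"));print(circ(d,p[:2],p[2]-.0041,.028)*1000)
print(circ(d,(.435,.292),.05,.033,.003)*1000)
E
```

```text
top [159. 257.]
side [215.  98.]
[0.4357 0.2942 0.1147] [[-1.0, -0.0, 0.0], [-0.0, 1.0, 0.0], [-0.0, 0.0, -1.0]] [-0.1 -0.3 -0.3] 0.19739859227786463
[435.27680359 293.3485293   28.30737311]
[433.96540239 291.26932419  33.03659   ]
```

View pics/c2.png

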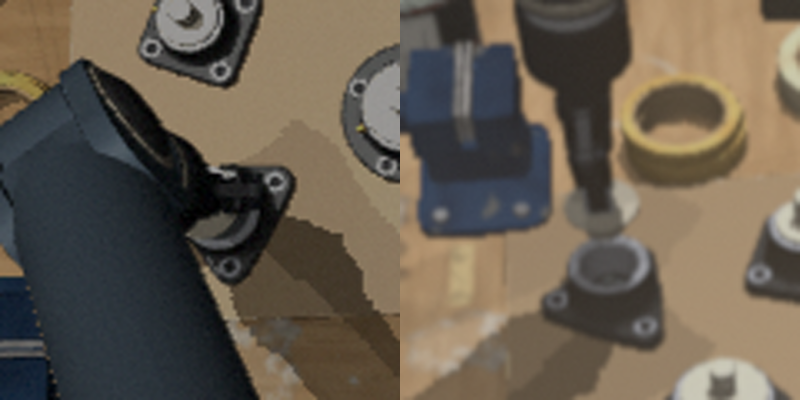

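>>> servo_tool(rows=[[[0,0,10,0,0,0,0],[0,0,22,0,0,0,0],[0,0,34,0,0,0,0],[0,0,44,0,0,0,0],[0,0,51,0,0,0,0]]])

```text
clock: 17.67
ee_pos: [0.4348, 0.294, 0.062]
ee_rot: [[-1.0, -0.001, -0.001], [-0.001, 1.0, -0.001], [0.001, -0.001, -1.0]]
force: [-0.8, -0.8, -0.3]
grip_width: 0.193
```

>>> servo_tool(rows=[[[0,0,2,0,0,0,0],[0,0,4,0,0,0,0],[0,0,6,0,0,0,0],[0,0,8,0,0,0,0],[0,0,8,0,0,0,0]]])

```text
clock: 18.08
ee_pos: [0.4358, 0.2946, 0.057]
ee_rot: [[-1.0, -0.001, 0.0], [-0.001, 1.0, 0.001], [-0.0, 0.001, -1.0]]
force: [-2.5, -2.1, 9.5]
grip_width: 0.195
```

>>> servo_tool(rows=[[[0,0,1,0,0,0,0],[0,0,1.5,0,0,0,0],[0,0,1.5,0,0,0,0],[0,0,1.5,0,0,0,0],[0,0,1.5,0,0,0,0]]])

```text
clock: 18.5
ee_pos: [0.4358, 0.2946, 0.057]
ee_rot: [[-1.0, -0.0, 0.001], [-0.0, 1.0, 0.001], [-0.001, 0.001, -1.0]]
force: [-6.2, -3.9, 20.0]
grip_width: 0.196
```

>>> servo_tool(rows=[[[0,0,-2,0,0,0,0],[0,0,-2,0,0,0,0.4],[0,0,-2,0,0,0,0.4],[0,0,-2,0,0,0,0.4],[0,0,-2,0,0,0,0.4]]])

```text
clock: 18.92
ee_pos: [0.4354, 0.2944, 0.0558]
ee_rot: [[-1.0, -0.001, -0.0], [-0.001, 1.0, -0.0], [0.0, -0.0, -1.0]]
force: [-1.3, -0.1, -0.3]
grip_width: 0.403
```

>>> servo_tool(rows=[[[0,0,-20,0,0,0,0.5],[0,0,-45,0,0,0,0.5],[0,0,-75,0,0,0,0.5],[-5,-35,-80,0,0,0,0.5],[-10,-72,-80,0,0,0,0.5]]])

```text
clock: 19.33
ee_pos: [0.4468, 0.225, 0.1383]
ee_rot: [[-1.0, -0.007, 0.005], [-0.007, 1.0, 0.004], [-0.005, 0.004, -1.0]]
force: [1.5, -0.7, -0.3]
grip_width: 0.504
```

>>> servo_tool(rows=[[[-6,-39,0,0,0,0,0.5],[-12,-78,0,0,0,0,0.5],[-18,-117,0,0,0,0,0.5],[-25,-156,0,0,0,0,0.5],[-31,-195,0,0,0,0,0.5]]])

```text
clock: 19.75
ee_pos: [0.4766, 0.0256, 0.1359]
ee_rot: [[-1.0, -0.001, 0.0], [-0.001, 1.0, 0.0], [-0.0, 0.0, -1.0]]
force: [0.6, -0.1, -1.0]
grip_width: 0.502
```

>>> servo_tool(rows=[[[-6,-39,0,0,0,0,0.5],[-12,-78,0,0,0,0,0.5],[-18,-117,0,0,0,0,0.5],[-25,-156,0,0,0,0,0.5],[-31,-195,0,0,0,0,0.5]]])

```text
clock: 20.17
ee_pos: [0.5078, -0.1694, 0.1358]
ee_rot: [[-1.0, -0.001, -0.0], [-0.001, 1.0, 0.0], [0.0, 0.0, -1.0]]
force: [0.4, 1.1, 0.0]
grip_width: 0.5
```

>>> servo_tool(rows=[[[-6,-31,5,0,0,0,0.5],[-6,-31,25,0,0,0,0.5],[-6,-31,50,0,0,0,0.5],[-6,-31,62,0,0,0,0.5],[-6,-31,62,0,0,0,0.5]]])

```text
clock: 20.58
ee_pos: [0.5115, -0.1975, 0.071]
ee_rot: [[-1.0, -0.001, -0.007], [-0.001, 1.0, 0.002], [0.006, 0.002, -1.0]]
force: [-1.3, 0.7, -1.0]
grip_width: 0.502
```

>>> servo_tool(rows=[[[0,0,0,0,0,0,0.5],[0,0,0,0,0,0,0.5],[0,0,0,0,0,0,0.5],[0,0,0,0,0,0,0.5],[0,0,0,0,0,0,0.5]]])

```text
clock: 21.0
ee_pos: [0.5144, -0.1984, 0.0749]
ee_rot: [[-1.0, -0.001, 0.002], [-0.001, 1.0, -0.0], [-0.002, -0.0, -1.0]]
force: [0.4, -0.3, 0.0]
grip_width: 0.497
```

```bash
python3 look.py d1
python3 - <<'E'
from h import *
for n in("top","side"):
  d=dict(np.load(n+"_d1.npz"))
  for xy,z,r in(((.436,.294),.054,.028),):
    W=world(d); m=np.hypot(W[...,0]-xy[0],W[...,1]-xy[1]); m=(m<r-.006)&(m>.014); print(n,np.median(W[m][:,2]),circ(d,xy,z,r,.0025),circ(d,(.514,-.199),.024,.02))
E
```

```text
top [352. 226.]
side [261. 281.]
[ 0.5141 -0.1985  0.0746] [[-1.0, -0.001, 0.001], [-0.001, 1.0, -0.0], [-0.001, -0.0, -1.0]] [0.4 0.2 0. ] 0.5037262861841197
top 0.05314192211145289 [0.43561445 0.29490431 0.03030521] [ 0.50579047 -0.18696311  0.0071868 ]
side 0.05474971683076796 [0.44989519 0.29502447 0.02007041] [ 0.51299766 -0.20047098  0.01972992]
```

View pics/d1.png

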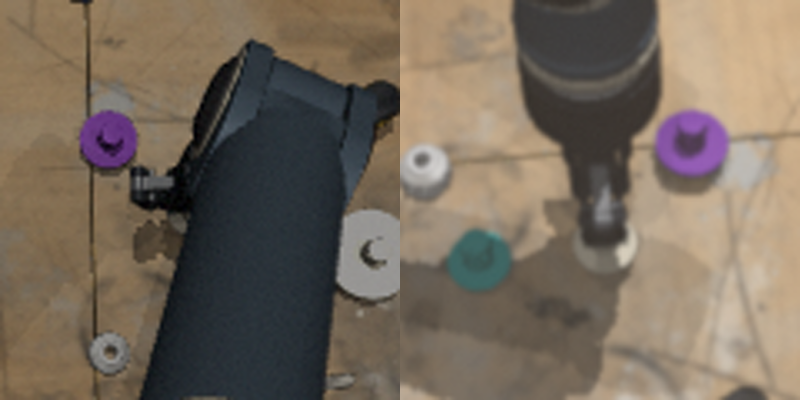

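>>> servo_tool(rows=[[[0,0,5,0,0,0,0.5],[0,0,20,0,0,0,0.5],[0,0,35,0,0,0,0.5],[0,0,44,0,0,0,0.5],[0,0,46.5,0,0,0,0.4]]])

```text
clock: 21.52
ee_pos: [0.5126, -0.198, 0.0257]
ee_rot: [[-1.0, -0.001, -0.003], [-0.001, 1.0, 0.001], [0.003, 0.001, -1.0]]
force: [-0.1, -0.6, -0.1]
grip_width: 0.401
```

>>> servo_tool(rows=[[[0,0,0,0,0,0,0],[0,0,0,0,0,0,0],[0,0,0,0,0,0,0],[0,0,0,0,0,0,0],[0,0,0,0,0,0,0]]])

```text
clock: 21.93
ee_pos: [0.5142, -0.1986, 0.028]
ee_rot: [[-1.0, -0.001, 0.001], [-0.001, 1.0, -0.0], [-0.001, -0.0, -1.0]]
force: [0.4, 0.0, 0.5]
grip_width: 0.194
```

>>> servo_tool(rows=[[[0,0,-10,0,0,0,0],[0,0,-40,0,0,0,0],[-3,6,-70,0,0,0,0],[-12,26,-85,0,0,0,0],[-25,56,-90,0,0,0,0]]])

```text
clock: 22.35
ee_pos: [0.5399, -0.1461, 0.1219]
ee_rot: [[-1.0, 0.006, 0.006], [0.006, 1.0, -0.003], [-0.006, -0.003, -1.0]]
force: [0.6, 0.0, -1.1]
grip_width: 0.197
```

>>> servo_tool(rows=[[[-16,36,0,0,0,0,0],[-32,73,0,0,0,0,0],[-49,110,0,0,0,0,0],[-65,147,0,0,0,0,0],[-82,183,0,0,0,0,0]]])

```text
clock: 22.77
ee_pos: [0.6211, 0.0427, 0.1187]
ee_rot: [[-1.0, -0.001, 0.001], [-0.001, 1.0, 0.0], [-0.001, 0.0, -1.0]]
force: [0.3, -1.5, -0.0]
grip_width: 0.191
```

>>> servo_tool(rows=[[[-16,36,0,0,0,0,0],[-32,73,0,0,0,0,0],[-46,105,3,0,0,0,0],[-54,120,8,0,0,0,0],[-54,120,10,0,0,0,0]]])

```text
clock: 23.18
ee_pos: [0.6751, 0.1678, 0.1076]
ee_rot: [[-1.0, -0.009, 0.001], [-0.009, 1.0, 0.004], [-0.001, 0.004, -1.0]]
force: [-0.4, 0.7, -1.0]
grip_width: 0.197
```

>>> servo_tool(rows=[[[0,0,0,0,0,0,0],[0,0,0,0,0,0,0],[0,0,0,0,0,0,0],[0,0,0,0,0,0,0],[0,0,0,0,0,0,0]]])

```text
clock: 23.6
ee_pos: [0.6746, 0.1592, 0.1081]
ee_rot: [[-1.0, 0.001, 0.0], [0.001, 1.0, -0.0], [-0.0, -0.0, -1.0]]
force: [0.4, 0.0, 0.7]
grip_width: 0.195
```

```bash
python3 look.py d2
python3 - <<'E'
from h import *
from workcell import telemetry
p=telemetry.sense()["ee_pos"]
d=dict(np.load("side_d2.npz"));print(circ(d,p[:2],p[2]-.0041,.02)*1000)
print(circ(d,(.673,.157),.044,.025,.003)*1000)
E
```

```text
top [215. 164.]
side [318. 133.]
[0.6746 0.1598 0.1079] [[-1.0, 0.0, 0.0], [0.0, 1.0, 0.0], [-0.0, 0.0, -1.0]] [-0.2 -0.5 -0.6] 0.1930054797245553
[673.35184962 158.63999069  20.03250993]
[673.27324042 157.0314046   24.87130475]
```

View pics/d2.png

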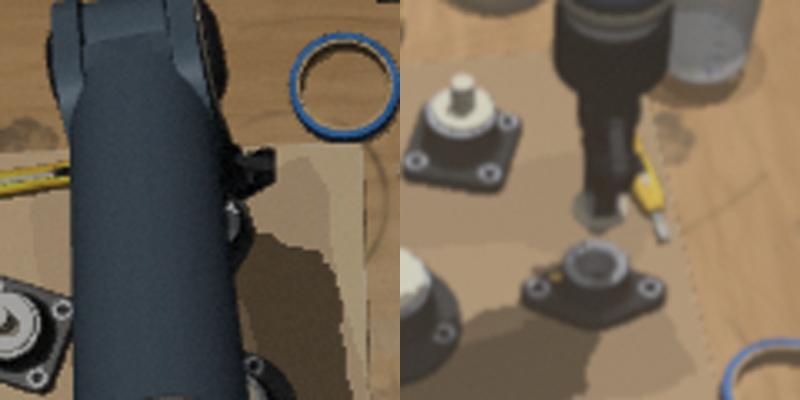

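>>> servo_tool(rows=[[[0,0,10,0,0,0,0],[0,0,22,0,0,0,0],[0,0,34,0,0,0,0],[0,0,44,0,0,0,0],[0,0,50,0,0,0,0]]])

```text
clock: 24.12
ee_pos: [0.6731, 0.1604, 0.0546]
ee_rot: [[-1.0, -0.001, -0.004], [-0.001, 1.0, -0.001], [0.004, -0.001, -1.0]]
force: [0.2, -0.1, -0.2]
grip_width: 0.195
```

>>> servo_tool(rows=[[[0,0,2,0,0,0,0],[0,0,4,0,0,0,0],[0,0,6,0,0,0,0],[0,0,8,0,0,0,0],[0,0,8,0,0,0,0]]])

```text
clock: 24.53
ee_pos: [0.6752, 0.1606, 0.0513]
ee_rot: [[-1.0, -0.001, 0.001], [-0.001, 1.0, 0.001], [-0.001, 0.001, -1.0]]
force: [-2.3, -0.7, 5.5]
grip_width: 0.195
```

>>> servo_tool(rows=[[[0,0,1,0,0,0,0],[0,0,2,0,0,0,0],[0,0,2,0,0,0,0],[0,0,2,0,0,0,0],[0,0,2,0,0,0,0]]])

```text
clock: 24.95
ee_pos: [0.6752, 0.1606, 0.0512]
ee_rot: [[-1.0, -0.0, 0.002], [-0.0, 1.0, 0.001], [-0.002, 0.001, -1.0]]
force: [-6.0, -0.2, 15.1]
grip_width: 0.195
```

>>> servo_tool(rows=[[[0,0,-2,0,0,0,0],[0,0,-2,0,0,0,0.4],[0,0,-2,0,0,0,0.4],[0,0,-2,0,0,0,0.4],[0,0,-2,0,0,0,0.4]]])

```text
clock: 25.37
ee_pos: [0.6744, 0.1606, 0.0491]
ee_rot: [[-1.0, -0.001, -0.001], [-0.001, 1.0, -0.0], [0.001, -0.0, -1.0]]
force: [0.5, 0.4, -0.1]
grip_width: 0.401
```

>>> servo_tool(rows=[[[0,0,-20,0,0,0,0.5],[0,0,-50,0,0,0,0.5],[0,0,-85,0,0,0,0.5],[0,-30,-110,0,0,0,0.5],[0,-65,-130,0,0,0,0.5]]])

```text
clock: 25.78
ee_pos: [0.6752, 0.0996, 0.1818]
ee_rot: [[-1.0, -0.008, 0.003], [-0.008, 1.0, 0.003], [-0.003, 0.003, -1.0]]
force: [0.9, -0.9, 0.6]
grip_width: 0.502
```

>>> servo_tool(rows=[[[0,-38,0,0,0,0,0.5],[0,-76,0,0,0,0,0.5],[0,-114,0,0,0,0,0.5],[0,-152,0,0,0,0,0.5],[0,-190,0,0,0,0,0.5]]])

```text
clock: 26.2
ee_pos: [0.6744, -0.0961, 0.1793]
ee_rot: [[-1.0, -0.001, -0.0], [-0.001, 1.0, 0.0], [0.0, 0.0, -1.0]]
force: [1.7, 1.5, -0.5]
grip_width: 0.504
```

>>> servo_tool(rows=[[[0,-35,0,0,0,0,0.5],[0,-70,0,0,0,0,0.5],[0,-80,0,0,0,0,0.5],[0,-80,0,0,0,0,0.5],[0,-80,0,0,0,0,0.5]]])

```text
clock: 26.62
ee_pos: [0.6746, -0.1743, 0.179]
ee_rot: [[-1.0, 0.0, -0.001], [0.0, 1.0, 0.001], [0.001, 0.001, -1.0]]
force: [0.1, 0.2, -0.0]
grip_width: 0.501
```

```bash
python3 look.py e1
python3 - <<'E'
from h import *
for n in("top","side"):
  d=dict(np.load(n+"_e1.npz")); d0=dict(np.load(n+"0.npz"))
  W=world(d);W0=world(d0)
  for k,xy,h,r,R in(("oval",(.6747,.1604),44,20,25),("sq",(.5892,.3232),48,24,29),("tri",(.436,.2945),50,28,33),("rnd",(.516,.148),54,32,38)):
    m=np.hypot(W[...,0]-xy[0],W[...,1]-xy[1]); m=(m<r/1000-.005)&(m>.013)
    print(n,k,"flange z",np.median(W[m][:,2]).round(4),"exp",h+4,"now",(circ(d,xy,h/1000+.002,R/1000,.006)*1000).round(1),"was",(circ(d0,xy,h/1000,R/1000)*1000).round(1))
    s=(np.hypot(W[...,0]-xy[0],W[...,1]-xy[1])<.02)&(W[...,2]>(h+24)/1000); print("   stem",(W[s].mean(0)*1000).round(1),(W[s][:,2].max()*1000).round(1) if s.any() else 0)
  q=circ(d,(.478,-.344),.024,.037); print("p64",q)
  cv2.imwrite(f"pics/e1{n}.png",cv2.resize(d["img"],(800,600)))
t=dict(np.load("top_e1.npz"))["img"][140:290,115:275];s=dict(np.load("side_e1.npz"))["img"][80:230,190:350]
cv2.imwrite("pics/e1c.png",cv2.resize(np.hstack([t,s]),(800,375),interpolation=cv2.INTER_CUBIC))
E
```

```text
top [346. 155.]
side [343. 235.]
[ 0.6752 -0.1714  0.1791] [[-1.0, -0.004, -0.0], [-0.004, 1.0, 0.002], [0.0, 0.002, -1.0]] [ 0.7  0.3 -0.1] 0.5000831838617286
top oval flange z 0.0461 exp 48 now [674.2 160.   24.6] was [674.7 160.4  24.7]
   stem [676.7 161.8  73.3] 78.3
top sq flange z 0.0517 exp 52 now [588.9 322.7  28.7] was [589.2 323.2  28.8]
   stem [591.  324.4  78. ] 82.6
top tri flange z 0.0533 exp 54 now [436.  294.3  32.4] was [436.2 294.5  32.7]
   stem [438.  295.8  79.7] 86.7
top rnd flange z 0.0579 exp 58 now [516.2 147.7  37.3] was [516.2 147.9  37.6]
   stem [516.9 149.   83. ] 88.7
p64 [ 0.47903917 -0.34289742  0.03655288]
side oval flange z 0.0481 exp 48 now [672.9 155.   25.1] was [672.6 155.8  26.3]
   stem [674.3 158.6  73.2] 77.4
side sq flange z 0.052 exp 52 now [585.9 315.7  29. ] was [587.5 319.1  30. ]
   stem [nan nan nan] 0
side tri flange z 0.0549 exp 54 now [434.1 288.8  33.1] was [433.7 290.1  34. ]
   stem [435.9 292.   79.4] 83.8
side rnd flange z 0.0584 exp 58 now [514.5 142.7  38. ] was [514.7 143.1  39. ]
   stem [515.3 146.3  83.6] 88.4
p64 [ 0.47704477 -0.34539212  0.03683716]<stdin>:8: RuntimeWarning: Mean of empty slice.
  ret = um.true_divide(
```

View pics/e1c.png

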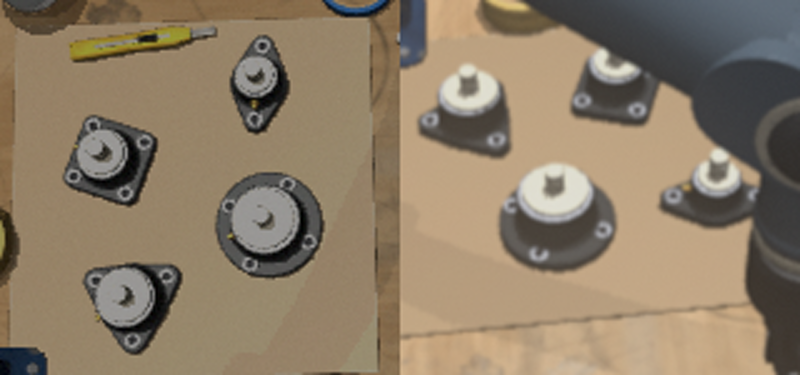

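View pics/e1top.png

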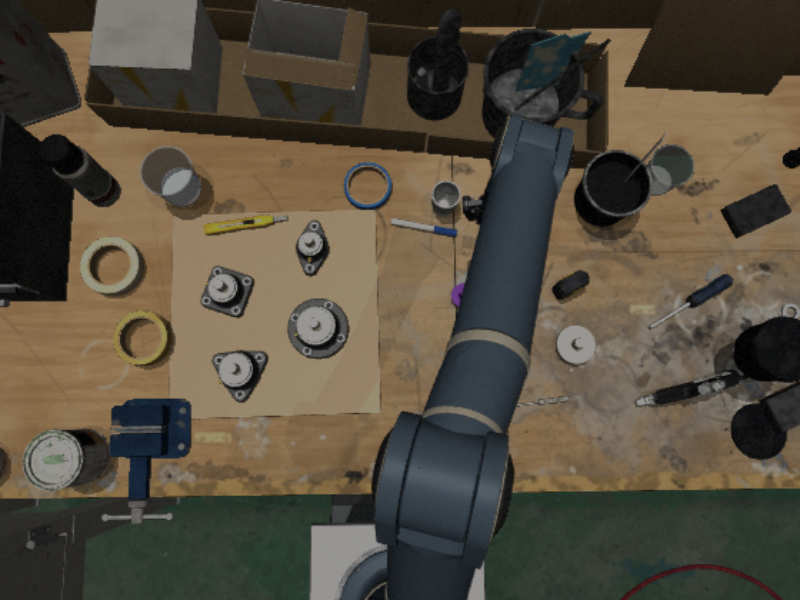

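>>> servo_tool(rows=[[[0,0,0,0,0,0,0.5],[0,0,0,0,0,0,0.5],[0,0,0,0,0,0,0.5],[0,0,0,0,0,0,0.5],[0,0,0,0,0,0,0.5]]])

```text
clock: 27.13
ee_pos: [0.6748, -0.174, 0.1795]
ee_rot: [[-1.0, -0.001, -0.0], [-0.001, 1.0, 0.0], [0.0, 0.0, -1.0]]
force: [0.1, 1.0, 0.1]
grip_width: 0.499
```

```bash
python3 -c "
from workcell import bot,telemetry
s=telemetry.sense();print(s['force'],s['joint_velocities'].round(2))
print(bot.finish_job())"
```

```text
[0.14063218 1.03329934 0.09318891] [ 0.24  0.04  0.19 -0.03  0.01 -0.05 -0.06]
the job is handed in; nothing more can be done
None
```

All four plugs (54, 38, 46 and 30 mm) are in the bores of their own size, pressed home with 15–21 N and released. I handed the job in at about 27 s of the 96 s allowed; no verdict is reported.

**Seating:** The last depth readings put the flange tops at 46–48 mm (oval), 52 mm (square), 53–55 mm (triangle) and 58 mm (round). The expected heights are 48, 52, 54 and 58 mm. The one reading that disagreed was the top camera's 46.1 mm on the oval. The side camera gave 48.1 mm there, and the stem height agreed with a seated plug, so I took the 46.1 mm as noise.

**Positions:** By the top camera the housings moved less than 1 mm. The side camera's hub fits differed more, up to 3.8 mm at the square, which the arm partly hid from that camera. The 64 mm plug did not move in either camera. I never grasped the purple and turquoise look-alikes. The gripper ended open, well above the bench, with about 1 N on the wrist.

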